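# Cull the misshapen lamp shells into the reject bay

### The job

Two of the six mint house-shaped lamp shells on the cutting mat are misshapen: one has its roof peak missing and is too short, the other is bent over sideways. Slide those two along the table, without lifting or tipping them, into the three-walled red reject bay through its open end until both lie flat wholly inside it with nothing sticking out of the mouth. Leave the four good shells and everything else where they are.

Things in the scene. Friction and masses are not known exactly. Their poses are not given: they have to be found in the camera images.
- low_c (a point): REJECT, too short: open mint tray, floor 4 mm, walls 5 mm thick, 35 mm high, open side up, 100-200 g. Like a house whose roof peak is cut off: 88 mm wide but only 76 mm long, ending in a flat edge 60 mm wide. Point half-way up; the flat edge is 32 mm along +x, the base wall 44 mm along -x, the side walls at y +-44 (outside faces; 78 mm apart inside). Fits a circle of 62 mm radius.
- bent_c (a point): REJECT, bent: open mint tray, floor 4 mm, walls 5 mm thick, 35 mm high, open side up, 100-200 g. House racked sideways 17 degrees. Point half-way up; outline corners (mm): (-37,-52.4), (25,-33.5), (62,21.5) the peak, (25,54), (-37,35). Side walls run 17 degrees anticlockwise (from above) from its +x, 73 mm apart inside. Fits a circle of 66 mm radius.
- good1_c (a point): GOOD open mint tray, floor 4 mm, walls 5 mm thick, 35 mm high, open side up, 100-200 g. True house outline: 88 mm wide, 106 mm long. Point half-way up (17.5 mm above the table); the peak is 62 mm along its +x, the eave corners at x +18, y +-44, the base corners at x -44, y +-44 mm; it fits a circle of 62 mm radius about this point. Must stay put.
- good2_c (a point): GOOD open mint tray, floor 4 mm, walls 5 mm thick, 35 mm high, open side up, 100-200 g. True house outline: 88 mm wide, 106 mm long. Point half-way up (17.5 mm above the table); the peak is 62 mm along its +x, the eave corners at x +18, y +-44, the base corners at x -44, y +-44 mm; it fits a circle of 62 mm radius about this point. Must stay put.
- good3_c (a point): GOOD open mint tray, floor 4 mm, walls 5 mm thick, 35 mm high, open side up, 100-200 g. True house outline: 88 mm wide, 106 mm long. Point half-way up (17.5 mm above the table); the peak is 62 mm along its +x, the eave corners at x +18, y +-44, the base corners at x -44, y +-44 mm; it fits a circle of 62 mm radius about this point. Must stay put.
- good4_c (a point): GOOD open mint tray, floor 4 mm, walls 5 mm thick, 35 mm high, open side up, 100-200 g. True house outline: 88 mm wide, 106 mm long. Point half-way up (17.5 mm above the table); the peak is 62 mm along its +x, the eave corners at x +18, y +-44, the base corners at x -44, y +-44 mm; it fits a circle of 62 mm radius about this point. Must stay put.
- low_p0 (a point): outside corner of the low shell's wall, half-way up, at x -44, y -44 mm in the shell's frame
- low_p1 (a point): outside corner of the low shell's wall, half-way up, at x 18, y -44 mm in the shell's frame
- low_p2 (a point): outside corner of the low shell's wall, half-way up, at x 32, y -30 mm in the shell's frame
- low_p3 (a point): outside corner of the low shell's wall, half-way up, at x 32, y 30 mm in the shell's frame
- low_p4 (a point): outside corner of the low shell's wall, half-way up, at x 18, y 44 mm in the shell's frame
- low_p5 (a point): outside corner of the low shell's wall, half-way up, at x -44, y 44 mm in the shell's frame
- bent_p0 (a point): outside corner of the bent shell's wall, half-way up, at x -37, y -52.4 mm in the shell's frame
- bent_p1 (a point): outside corner of the bent shell's wall, half-way up, at x 25, y -33.5 mm in the shell's frame
- bent_p2 (a point): outside corner of the bent shell's wall, half-way up, at x 62, y 21.5 mm in the shell's frame
- bent_p3 (a point): outside corner of the bent shell's wall, half-way up, at x 25, y 54 mm in the shell's frame
- bent_p4 (a point): outside corner of the bent shell's wall, half-way up, at x -37, y 35 mm in the shell's frame
- bay: red reject bay fixed to the table: three walls 45 mm high and 8 mm thick round a floor area that is level with the table, 150 mm wide (its x from -75 to 75) and 260 mm long (its y from -130 to 130). Its mouth is the whole side at y = -130 (no wall, no sill), towards the shells; the end wall is at y = +130. Origin at the centre of the floor area, on the table.
- paintpot_c (a point): bystander: blue paint pot, 72 mm diameter, 50 mm high, standing among the shells; point at its centre. Must stay put.
- jar_c (a point): bystander: yellow jar, 36 mm diameter, 55 mm high; point at its centre. Must stay put.
- gluebottle_c (a point): bystander: white glue jar with a red cap, 40 mm diameter, 60 mm high; point at its centre. Must stay put.
- tape_c (a point): bystander: grey tape roll lying flat, 60 mm diameter, 45 mm high; point at its centre. Must stay put.
- pinktape_c (a point): bystander: pink tape roll lying flat, 80 mm diameter, 25 mm high; point at its centre. Must stay put.
- lampcap_c (a point): bystander: copper lamp cap, 32 mm diameter, 30 mm high; point at its centre. Must stay put.
Mind the look-alikes: they are no part of the job. Leave any yellow look-alike of the part that bears low_c alone. Leave any black look-alike of the part that bears bent_c alone.

How it is judged (in metres and radians):
At the end, for the whole second after the job is handed in: Both misshapen shells lie flat and at rest inside the reject bay, every corner behind the mouth line (2 mm tolerance); the four good shells and all bystanders are within 25 mm of where they started (y of each of low_p0, low_p1, low_p2, low_p3, low_p4, low_p5, bent_p0, bent_p1, bent_p2, bent_p3, bent_p4 in the frame of bay above -0.132 m and x of low_c in the frame of bay between -0.07 and 0.07 m and y of each of low_c, bent_c in the frame of bay below 0.125 m and angle between each of low_c, bent_c's own z axis and vertical below 0.1 rad and height (world z) of each of low_c, bent_c below 0.025 m and horizontal distance between each of low_c, bent_c and bay below 0.15 m and x of bent_c in the frame of bay between -0.07 and 0.07 m and distance of each of good1_c, good2_c, good3_c, good4_c, paintpot_c, jar_c, gluebottle_c, tape_c, pinktape_c, lampcap_c from where it was at the start of the episode below 0.025 m and linear speed of each of low, bent below 0.02 m/s); the robot touches nothing.
It fails at once if a good shell or a bystander was shifted by more than 25 mm (distance of any of good1_c, good2_c, good3_c, good4_c, paintpot_c, jar_c, gluebottle_c, tape_c, pinktape_c, lampcap_c from where it was at the start of the episode above 0.025 m).
It fails at once if a reject was lifted or tipped: its middle rose more than 15 mm (height (world z) of any of low_c, bent_c above 0.0325 m).
It also fails if it takes over 72 s, if anything falls off the work surface, if the arm or the gripper's body presses on something with over 40 N, if the wrist force passes 120 N, or if a joint passes its speed limit or range.

### The arm

A 6-joint arm with a two-finger parallel gripper is mounted at the origin on the work surface. World frame = base frame: x ahead of the robot, y to its left, z up, the work surface at z = 0. Lengths are in mm, angles in rad, forces in N, time in s.
With the tool pointing down it reaches from about 300 to 775 mm from the base axis. Payload 14.6 kg.
Tool frame: the origin (TCP) lies where the fingers leave the gripper's body, on its centre line; the fingertips stand 97 mm ahead of it and the grasp point (between the pads) lies ahead of it (grip_depth is the z of the grasp point in the tool frame, in mm); z points along the fingers, y is the line along which they close (so a half turn about z gives the same grasp; the last joint's range is limited). The gripper opens to 94 mm and grips with 3 to 60 N. Pads are 16 mm wide; open, the fingers measure 119 mm over their backs; the gripper's body (75 mm by 177 mm) begins 78 mm behind the grasp point.
Start: joints at [1.253, 0.3, 1.521, -0, 1.321, -0.067], TCP at [136.497, 532.784, 302.646] pointing down, gripper open.
Joint ranges: [-3.03, 3.03], [-0.79, 2.21], [0.23, 2.52], [-1.04, 4.18], [0, 3.07], [-2.55, 2.55]. Speed limits (rad/s): [2.22, 2.22, 2.57, 3.14, 3.14, 3.14].

### API

Orientations are given as [roll, pitch, yaw] about the fixed x, y, z axes, in that order (R = Rz(yaw) Ry(pitch) Rx(roll)).
In Python, from cell import read_state, camera, sign_off, regions_of, spot_point, grip_depth gives the robot as it stands. The module is installed in compiled form; this text tells all that it offers.
- The arm moves only by the tool send_rows, never from a script. Its argument "series" is a list of rows, each a list of 3 entries, a list of its own where there are three numbers: the shift along the world's x, y, z in mm, then the turn about the world's z in degrees, then the closure, from -1 (fully open) to 1 (shut), so that 0 is half open. A call has 1 to 12 rows; each row shifts and turns the commanded pose from where the row before left it; what a row does not reach is not made up. A row lasts 1/10 s, in which the tool goes at most 50 mm and 8.59 degrees, less where a joint would pass 70% of its speed; a pose out of reach is approached as far as the arm can. A call is refused whole if a number of a shift passes 50 or a number of a turn 8.59, either way. A call with a gripper value outside its range is refused whole. The fingers move at their own pace and stop on an object; "squeeze" is the grip in N (left out, the last holds). Time passes only in rows, so rows that do not move let the fingers close. It gives the time, the measured TCP pose, the force, the opening and the grip force at its end, in the units of the state.
- read_state(): the state, without advancing time (a new reading comes with each control period).
- camera(name): name is "scene" or "top" or "wrist"; returns a dict with "color" (480x640x3 uint8, blue, green, red), "fx", "fy", "cx", "cy" (pixels), "camera_from_world" (4x4, takes a point from world to camera coordinates). Camera axes: x right, y down, z forward; pixel columns grow to the right and rows downward; lengths in mm; the calibration is good to about 2 mm. A picture is of the moment at which its call begins. There is no depth.
- sign_off(): hands the job in; it is judged then, once.
Trained networks look in a picture, given as the dict that the camera call returned (one of the last four; its "shot" number tells which), for a name from the list of things; names that differ only in an ending like _2 or _b are one class to them, and where a whole thing is asked for, a point or a joint stands for the part that bears it (a point fixed in the world has none). Each returns a list of dicts, best first, with "confidence" (0 to 1); they miss things now and then, are a little off and sometimes report something else, mostly with a low value. They report only what shows in the picture. A call takes as long as a camera call. They do not tell look-alikes from the thing itself.
- regions_of(thing, picture): "mask" (480x640 bool, what is visible of it).
- spot_point(thing, picture): "point" ([x, y, z] in mm, in the coordinates of the camera as it stood for that picture, good to about 4 mm: a listed point, or the origin of a listed thing).
The state is a dict: "clock": time; "joints": joint angles; "qd": joint speeds; "effort": joint torques, N m; "eef_pos": TCP position; "eef_rot": TCP orientation; "wrist_force": force on the tool from outside, world axes, zero at the start; "moment": the same for the moment, N m; "finger_gap": finger opening in mm; "finger_force": force on a finger pad.
Only numpy, scipy, OpenCV 4.12 (cv2) and the standard library are available. Lean on these libraries where they do the work, as an engineer would, in place of code of your own. Each camera call takes 0.05 s, during which the arm holds its last target. There are 200 camera calls.

## Working session

There is one attempt and no reset: what is moved stays moved. The work goes in short steps, Python scripts to look and compute and a tool call to move; the robot and the scene stay as the last step left them, time stands still between calls to the robot, and variables do not carry over. Pictures are saved under pics/ and viewed, at most 10 in all, crops included, and the job is handed in when it is done.

Besides the shell and the picture viewer there is one more tool, called after "Emit:" as name([rows], argument=value, ...), one row to a line, values as JSON. send_rows: Moves the arm, as the interface text tells. Its arguments: {"type":"object","properties":{"series":{"type":"array"},"squeeze":{"type":"number"}},"required":["series"]}

```bash
mkdir -p pics
cat > h.py <<'E'
import numpy as np,cv2
from cell import *
def world(c,p):
    return (np.linalg.inv(c["camera_from_world"])@np.r_[p,1])[:3]
def pix(c,w):
    q=(c["camera_from_world"]@np.r_[w,1])[:3]; return [c["fx"]*q[0]/q[2]+c["cx"],c["fy"]*q[1]/q[2]+c["cy"]]
def ray(c,uv,z):
    T=np.linalg.inv(c["camera_from_world"]); d=T[:3,:3]@[(uv[0]-c["cx"])/c["fx"],(uv[1]-c["cy"])/c["fy"],1]
    return T[:3,3]+d*(z-T[2,3])/d[2]
E
python3 - <<'E'
from h import *
print(read_state(),grip_depth)
for n in ["top","scene"]:
    c=camera(n); cv2.imwrite(f"pics/{n}0.png",c["color"])
    for t in ["low_c","bent_c","good1_c","bay","paintpot_c","jar_c","gluebottle_c","tape_c","pinktape_c","lampcap_c"]:
        for r in spot_point(t,c): 
            if r["confidence"]>.25: print(n,t,round(r["confidence"],2),world(c,r["point"]).round(),np.round(pix(c,world(c,r["point"]))))
E
```

```text
{'clock': 0.0, 'joints': array([ 1.25343046e+00,  3.00465579e-01,  1.52158958e+00,  1.89212610e-05,
        1.32063919e+00, -6.66310324e-02]), 'qd': array([-0.00202398, -0.00066174,  0.00033491, -0.00043287,  0.00078962,
        0.0019314 ]), 'effort': array([ 1.05215739e-03, -5.31799614e+01, -3.52737987e+01,  7.08626490e-02,
        2.43437866e-02, -8.79863615e-05]), 'eef_pos': array([136.43524725, 532.66119639, 302.08568973]), 'eef_rot': array([-3.14049463e+00, -9.16390044e-05,  2.89085307e+00]), 'wrist_force': array([ 0.09827139, -0.03666327, -0.02625203]), 'moment': array([0.00378179, 0.03103425, 0.02256376]), 'finger_force': 0.0, 'finger_gap': 93.85775584064551} 78.39999999999999
top low_c 0.93 [708. -73.  17.] [313. 197.]
top low_c 0.84 [836. 237.  15.] [186. 157.]
top bent_c 0.9 [ 442. -249.   15.] [396. 299.]
top bent_c 0.84 [ 281. -267.   20.] [412. 369.]
top bent_c 0.31 [477. 113.  20.] [241. 296.]
top good1_c 0.58 [715.  88.  22.] [247. 198.]
top bay 0.9 [567. 345.  -2.] [145. 267.]
top bay 0.33 [ 682. -253.   23.] [387. 201.]
top paintpot_c 0.96 [ 685. -254.   27.] [388. 
[... 376 characters left out ...]
2.  17.] [299. 183.]
top lampcap_c 0.72 [381.  25.  13.] [281. 335.]
scene low_c 0.79 [832. 238.  14.] [518. 342.]
scene low_c 0.75 [710. -74.  17.] [329. 317.]
scene low_c 0.72 [ 390. -284.   17.] [203. 220.]
scene bent_c 0.86 [ 285. -269.   17.] [207. 191.]
scene bent_c 0.66 [ 438. -248.   19.] [221. 231.]
scene good1_c 0.64 [381.  27.  14.] [339. 201.]
scene good1_c 0.63 [714.  85.  14.] [412. 305.]
scene bay 0.6 [565. 349.  -2.] [502. 239.]
scene paintpot_c 0.64 [ 685. -248.   25.] [231. 319.]
scene jar_c 0.82 [768.  14.  29.] [386. 330.]
scene gluebottle_c 0.97 [362. 237.  29.] [422. 180.]
scene tape_c 0.8 [ 779. -149.   25.] [295. 353.]
scene lampcap_c 0.72 [381.  23.  15.] [337. 200.]
```

View pics/top0.png

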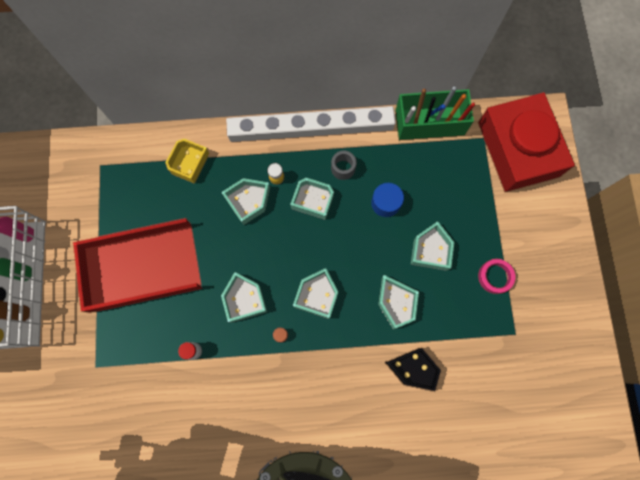

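View pics/scene0.png

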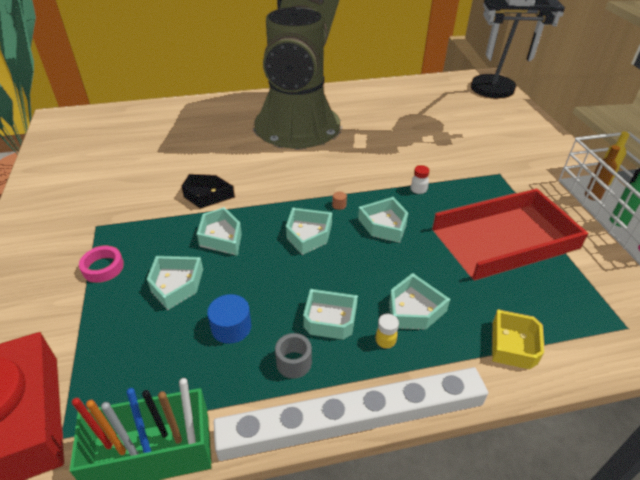

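The top view shows six mint shells. The candidates for low are mint (313,197), which has a flat end, and yellow (186,157), a look-alike. The candidates for bent are mint (399,300), which is skewed, and black (415,369), a look-alike. The mint shells at (246,199), (243,297), (318,293) and (434,247) are good. I'm choosing mint (313,197) and (399,300). The bay mouth is on the right, near x px 200.

Next I'll fit the outlines and check them in one crop.

```bash
cat > fit.py <<'E'
from h import *
from scipy.optimize import minimize
G=np.array([(-44,-44),(18,-44),(62,0),(18,44),(-44,44)],float)
L=np.array([(-44,-44),(18,-44),(32,-30),(32,30),(18,44),(-44,44)],float)
B=np.array([(-37,-52.4),(25,-33.5),(62,21.5),(25,54),(-37,35)],float)
BAY=np.array([(-83,-130),(83,-130),(83,138),(-83,138)],float)
def place(S,p):
    c,s=np.cos(p[2]),np.sin(p[2]); return S@np.array([[c,s],[-s,c]])+p[:2]
def hull(cam,S,p,h):
    P=place(S,p); return cv2.convexHull(np.array([pix(cam,[x,y,z]) for x,y in P for z in (0,h)],np.float32))
def mint(img):
    hsv=cv2.cvtColor(img,cv2.COLOR_BGR2HSV); m=((hsv[...,2]>105)).astype(np.uint8)  # bright vs mat
    return m
def comp(cam,xy,z=17):
    # colour component nearest to the point, filled
    hsv=cv2.cvtColor(cam["color"],cv2.COLOR_BGR2HSV).astype(int)
    m=((hsv[...,2]>95)&~((hsv[...,1]>150))).astype(np.uint8)
    u,v=pix(cam,[*xy,z]); n,lab,st,ce=cv2.connectedComponentsWithStats(m)
    k=min((i for i in range(1,n) if 200<st[i,4]<9000),key=lambda i:np.hypot(*(ce[i]-[u,v])))
    cs,_=cv2.findContours((lab==k).astype(np.uint8),cv2.RETR_EXTERNAL,cv2.CHAIN_APPROX_NONE)
    return cv2.convexHull(max(cs,key=cv2.contourArea))
def fit(cams,S,xy,h=35,hulls=None):
    K=8;ms=[]
    hulls=hulls or [comp(c,xy) for c in cams]
    for c,hl in zip(cams,hulls):
        o=hl.reshape(-1,2).min(0)-12; w=(np.ptp(hl.reshape(-1,2),axis=0)+24)*K
        m=np.zeros((int(w[1]),int(w[0])),np.uint8); cv2.fillConvexPoly(m,np.int32((hl.reshape(-1,2)-o+.5*0)*K),1); ms.append((c,o,m))
    def cost(p):
        t=0
        for c,o,m in ms:
            q=np.zeros_like(m); cv2.fillConvexPoly(q,np.int32((hull(c,S,p,h).reshape(-1,2)-o)*K),1)
            t+=1-(q&m).sum()/(q|m).sum()
        return t/len(ms)
    best=None
    for a in np.arange(0,2*np.pi,np.pi/6):
        r=minimize(cost,[*xy,a],method="Nelder-Mead",options=dict(initial_simplex=[[xy[0],xy[1],a],[xy[0]+12,xy[1],a],[xy[0],xy[1]+12,a],[xy[0],xy[1],a+.3]],maxiter=80))
        if best is None or r.fun<best.fun: best=r
    return best.x,best.fun
E
cat > run.py <<'E'
from fit import *
cams=[camera("top"),camera("scene")]
guess=dict(low=(L,(709,-73)),bent=(B,(440,-249)))
t=cams[0]
for i,uv in enumerate([(246,199),(243,297),(318,293),(434,247)]): guess[f"good{i+1}"]=(G,tuple(ray(t,uv,17)[:2]))
out={}
vis=cv2.resize(t["color"],None,fx=3,fy=3,interpolation=cv2.INTER_CUBIC)
for k,(S,xy) in guess.items():
    alt=[(n,*fit(cams,s,xy)) for n,s in (("G",G),("L",L),("B",B))]
    p=[a for a in alt if a[0]=={"low":"L","bent":"B"}.get(k,"G")][0][1]
    print(k,p.round(2),{a[0]:round(a[2],3) for a in alt}); print(place(S,p).round().tolist()); out[k]=p
    cv2.polylines(vis,[np.int32([np.array(pix(t,[*q,35]))*3+1 for q in place(S,p)])],True,(0,0,255),1)
hl=[]
for c in cams:
    hsv=cv2.cvtColor(c["color"],cv2.COLOR_BGR2HSV); m=(((hsv[...,0]<8)|(hsv[...,0]>172))&(hsv[...,1]>150)&(hsv[...,2]>70)).astype(np.uint8)
    n,lab,st,ce=cv2.connectedComponentsWithStats(m); u=pix(c,[566,347,0]); k=lab[int(u[1]),int(u[0])]
    hl.append(cv2.convexHull(np.argwhere(lab==k)[:,::-1].astype(np.int32)))
p,f=fit(cams,BAY,(566,347),45,hl); print("bay",p.round(3),f,place(BAY,p).round().tolist()); out["bay"]=p
cv2.polylines(vis,[np.int32([np.array(pix(t,[*q,45]))*3+1 for q in place(BAY,p)])],True,(255,0,255),1)
np.savez("poses.npz",**out)
cv2.imwrite("pics/crop0.png",vis[450:1050,610:1410])
E
python3 run.py
```

```text
low [ 7.1246e+02 -7.3350e+01 -4.1000e-01] {'G': np.float64(0.134), 'L': np.float64(0.058), 'B': np.float64(0.182)}
[[655.0, -96.0], [711.0, -121.0], [730.0, -114.0], [754.0, -59.0], [746.0, -40.0], [690.0, -15.0]]
bent [ 440.23 -249.      2.61] {'G': np.float64(0.57), 'L': np.float64(0.599), 'B': np.float64(0.525)}
[[499.0, -222.0], [435.0, -207.0], [376.0, -236.0], [391.0, -283.0], [455.0, -298.0]]
good1 [717.01  89.59   5.26] {'G': np.float64(0.177), 'L': np.float64(0.247), 'B': np.float64(0.228)}
[[656.0, 104.0], [689.0, 51.0], [749.0, 37.0], [764.0, 97.0], [731.0, 150.0]]
good2 [472.82 112.25   6.49] {'G': np.float64(0.055), 'L': np.float64(0.141), 'B': np.float64(0.159)}
[[439.0, 60.0], [500.0, 73.0], [533.0, 125.0], [481.0, 159.0], [421.0, 146.0]]
good3 [469.05 -62.94   5.87] {'G': np.float64(0.061), 'L': np.float64(0.154), 'B': np.float64(0.149)}
[[411.0, -86.0], [468.0, -110.0], [526.0, -88.0], [503.0, -30.0], [446.0, -5.0]]
good4 [ 560.28 -348.44    6.04] {'G': np.float64(0.057), 'L': np.float64(0.142), 'B': np.float64(0.155)}
[[507.0, -381.0], [567.0, -395.0], [620.0, -363.0], [588.0, -310.0], [528.0, -295.0]]
bay [566.818 358.796   3.282] 0.02482888755734569 [[631.0, 499.0], [466.0, 476.0], [504.0, 211.0], [668.0, 234.0]]
```

View pics/crop0.png

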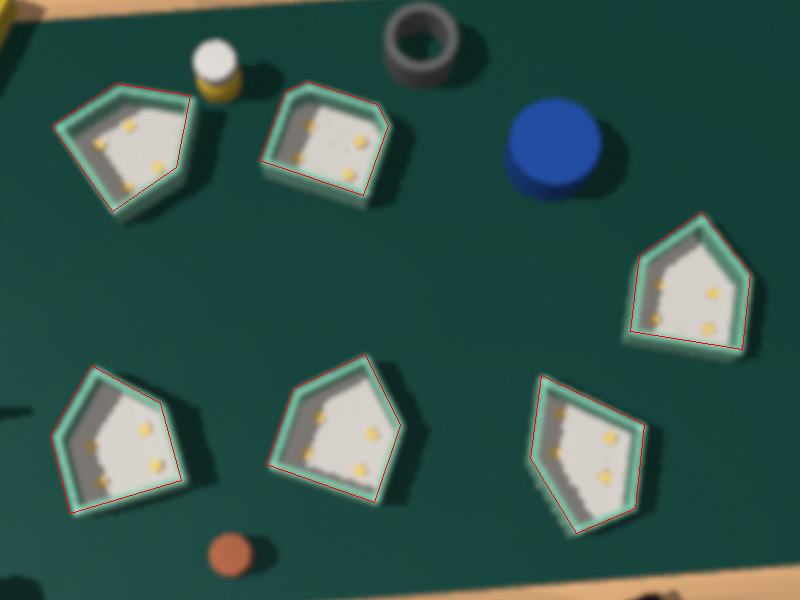

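The overlays match the rims, so low is the flat-ended shell at crop (325,140) and bent is the skewed one at (588,455). To move each one, I'll put the spread fingers inside the tray against its side walls and drag it along the lane at x≈600.

Emit:
send_rows([
  [[28, -30, 0], -1, 0.3],
  [[28, -30, 0], -1, 0.3],
  [[28, -30, 0], -1, 0.3],
  [[28, -30, 0], -1, 0.3],
  [[28, -30, 0], -1, 0.3],
  [[28, -30, 0], -1, 0.3],
  [[28, -30, 0], -1, 0.3],
  [[28, -30, 0], -1, 0.3],
  [[28, -30, 0], -1, 0.3],
  [[28, -30, 0], 0, 0.3],
  [[28, -30, 0], 0, 0.3],
  [[28, -30, 0], 0, 0.3],
], squeeze=10)

```text
clock: 2.4
eef_pos: [473.5, 171.3, 302.8]
eef_rot: [3.141, 0.0, 2.734]
wrist_force: [0.4, 0.4, 0.3]
finger_gap: 32.9
finger_force: 0.0
```

Emit:
send_rows([
  [[28, -30, -10], 0, 0.3],
  [[28, -30, -10], 0, 0.3],
  [[28, -30, -10], 0, 0.3],
  [[28, -30, -10], 0, 0.3],
  [[28, -30, -10], 0, 0.3],
  [[28, -30, -10], 0, 0.3],
  [[28, -30, -10], 0, 0.3],
  [[28, -30, -10], 0, 0.3],
  [[0, 0, 0], 0, 0.3],
  [[0, 0, 0], 0, 0.3],
])

```text
clock: 3.4
eef_pos: [696.5, -67.7, 221.6]
eef_rot: [-3.141, -0.001, 2.733]
wrist_force: [0.1, 1.0, 0.1]
finger_gap: 32.9
finger_force: 0.0
```

Emit:
send_rows([
  [[5, -1, -30], 0, 0.3],
  [[0, 0, -30], 0, 0.3],
  [[0, 0, -25], 0, 0.3],
  [[0, 0, -15], 0, 0.3],
  [[0, 0, -12], 0, 0.3],
  [[0, 0, 0], 0, 0.3],
  [[0, 0, 0], 0, 0.3],
])

```text
clock: 4.1
eef_pos: [701.8, -68.1, 111.9]
eef_rot: [3.141, 0.001, 2.734]
wrist_force: [-0.3, -0.0, 1.1]
finger_gap: 32.8
finger_force: 0.0
```

Emit:
send_rows([
  [[0, 0, 0], 0, 0],
  [[0, 0, 0], 0, -0.3],
  [[0, 0, 0], 0, -0.3],
  [[0, 0, 0], 0, -0.3],
  [[0, 0, 0], 0, -0.3],
])

```text
clock: 4.6
eef_pos: [701.7, -68.4, 111.2]
eef_rot: [3.141, 0.001, 2.734]
wrist_force: [-1.6, -1.1, 6.2]
finger_gap: 53.6
finger_force: 10.0
```

Emit:
send_rows([
  [[-8, 0, 0], 2, -0.3],
  [[-14, 1, 0], 4, -0.3],
  [[-15, 1, 0], 4.5, -0.3],
  [[-15, 1, 0], 4.5, -0.3],
  [[-15, 1, 0], 4.5, -0.3],
  [[-15, 1, 0], 4, -0.3],
  [[-15, 1, 0], 4, -0.3],
  [[-14, 1, 0], 4, -0.3],
  [[0, 0, 0], 0, -0.3],
  [[0, 0, 0], 0, -0.3],
])

```text
clock: 5.6
eef_pos: [590.6, -61.2, 110.9]
eef_rot: [3.141, -0.001, -3.002]
wrist_force: [-4.4, -0.5, 6.2]
finger_gap: 53.9
finger_force: 10.0
```

Run:
```python
from h import *
print(read_state()["wrist_force"],read_state()["eef_pos"])
c=camera("top"); v=cv2.resize(c["color"],None,fx=2,fy=2); cv2.imwrite("pics/top1.png",v[250:750,130:930])
```

```text
[-4.37905058 -0.45026238  6.23800317] [590.56297825 -61.20211322 110.90605553]
```

View pics/top1.png

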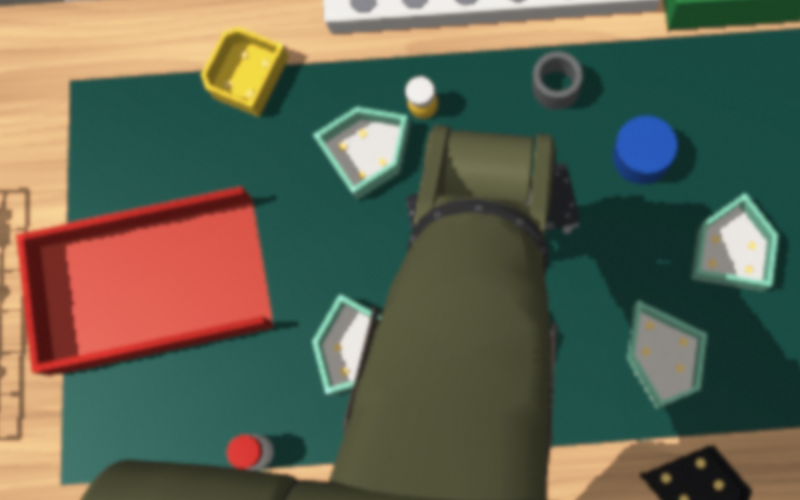

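Emit:
send_rows([
  [[0, 10, 0], 0, -0.3],
  [[0, 20, 0], 0, -0.3],
  [[0, 20, 0], 0, -0.3],
  [[0, 20, 0], 0, -0.3],
  [[0, 20, 0], 0, -0.3],
  [[0, 20, 0], 0, -0.3],
  [[0, 20, 0], 0, -0.3],
  [[0, 20, 0], 0, -0.3],
  [[0, 10, 0], 0, -0.3],
  [[0, 0, 0], 0, -0.3],
])

```text
clock: 6.65
eef_pos: [591.0, 100.4, 110.8]
eef_rot: [3.141, 0.001, -3.0]
wrist_force: [0.8, 5.0, 5.1]
finger_gap: 53.9
finger_force: 10.0
```

Emit:
send_rows([
  [[-1, 10, 0], 0, -0.3],
  [[-1, 20, 0], 0, -0.3],
  [[-1, 20, 0], 0, -0.3],
  [[-1, 20, 0], 0, -0.3],
  [[-2, 20, 0], 0, -0.3],
  [[-2, 20, 0], 0, -0.3],
  [[0, 10, 0], 0, -0.3],
  [[0, 0, 0], 0, -0.3],
])

```text
clock: 7.45
eef_pos: [582.8, 219.8, 110.8]
eef_rot: [3.141, 0.001, -3.0]
wrist_force: [0.6, 4.0, 5.0]
finger_gap: 53.9
finger_force: 10.0
```

Run:
```python
from h import *
print(read_state()["wrist_force"],read_state()["eef_pos"])
c=camera("scene"); v=cv2.resize(c["color"],None,fx=2,fy=2); cv2.imwrite("pics/scene1.png",v[280:780,480:1280])
```

```text
[0.63426921 3.96096574 5.00008596] [582.76791884 219.80428484 110.7837486 ]
```

View pics/scene1.png

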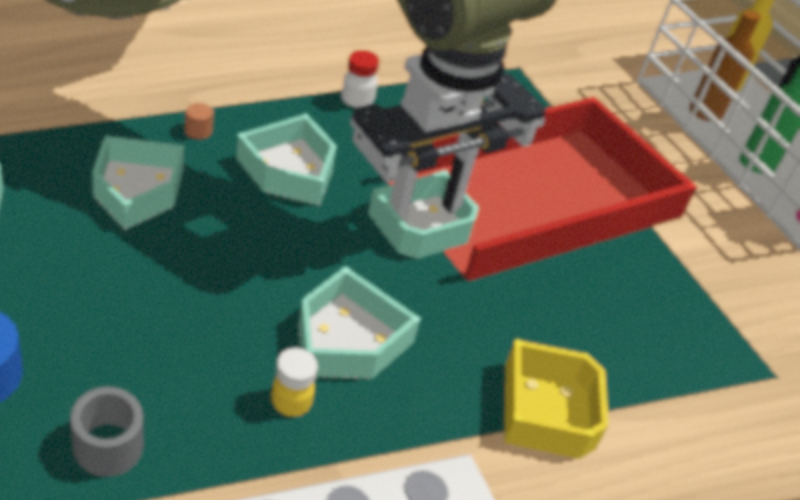

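Low is held flat at (425,215) and is entering the bay mouth clear of the walls. Nothing else has moved.

Emit:
send_rows([
  [[-1, 10, 0], 0, -0.3],
  [[-3, 20, 0], 0, -0.3],
  [[-3, 20, 0], 0, -0.3],
  [[-3, 20, 0], 0, -0.3],
  [[-3, 20, 0], 0, -0.3],
  [[-3, 20, 0], 0, -0.3],
  [[-3, 20, 0], 0, -0.3],
  [[-3, 20, 0], 0, -0.3],
  [[-3, 20, 0], 0, -0.3],
  [[-1, 10, 0], 0, -0.3],
  [[0, 0, 0], 0, -0.3],
])

```text
clock: 8.6
eef_pos: [556.7, 399.7, 110.8]
eef_rot: [3.141, 0.001, -3.0]
wrist_force: [-0.8, 4.3, 4.8]
finger_gap: 53.8
finger_force: 10.0
```

Emit:
send_rows([
  [[0, 0, 0], 0, 0.3],
  [[0, 0, 0], 0, 0.3],
  [[0, 0, 0], 0, 0.3],
  [[0, 0, 0], 0, 0.3],
  [[0, 0, 20], 0, 0.3],
  [[0, 0, 30], 0, 0.3],
  [[0, 0, 30], 0, 0.3],
  [[0, 0, 30], 0, 0.3],
])

```text
clock: 9.4
eef_pos: [556.5, 398.5, 221.6]
eef_rot: [-3.141, -0.001, -3.0]
wrist_force: [-0.3, 1.2, 0.2]
finger_gap: 33.0
finger_force: 0.0
```

Emit:
send_rows([
  [[-6, -36, 0], -1.8, 0.3],
  [[-6, -36, 0], -1.8, 0.3],
  [[-6, -36, 0], -1.8, 0.3],
  [[-6, -36, 0], -1.8, 0.3],
  [[-6, -36, 0], -1.8, 0.3],
  [[-6, -36, 0], -1.8, 0.3],
  [[-6, -36, 0], -1.8, 0.3],
  [[-6, -36, 0], -1.8, 0.3],
  [[-6, -36, 0], -1.8, 0.3],
  [[-6, -36, 0], -1.8, 0.3],
  [[-6, -36, 0], -1.8, 0.3],
  [[-6, -36, 0], -1.8, 0.3],
])

```text
clock: 10.6
eef_pos: [483.9, -34.8, 220.7]
eef_rot: [-3.141, -0.0, 2.905]
wrist_force: [-0.7, -0.4, 0.2]
finger_gap: 32.8
finger_force: 0.0
```

Emit:
send_rows([
  [[-6, -36, 0], 0, 0.3],
  [[-6, -36, 0], 0, 0.3],
  [[-6, -36, 0], 0, 0.3],
  [[-6, -36, 0], 0, 0.3],
  [[-6, -36, 0], 0, 0.3],
  [[-9, -39, 0], 0, 0.3],
  [[0, 0, 0], 0, 0.3],
  [[0, 0, 0], 0, 0.3],
])

```text
clock: 11.4
eef_pos: [445.1, -252.6, 220.4]
eef_rot: [3.141, -0.001, 2.905]
wrist_force: [0.2, -0.3, -0.7]
finger_gap: 32.7
finger_force: 0.0
```

Run:
```python
from fit import *
cams=[camera("scene")]
for n,S in (("low_c",L),("bent_c",B)):
    for r in spot_point(n,cams[0]): print(n,round(r["confidence"],2),world(cams[0],r["point"]).round())
p,f=fit(cams,L,(567,400)); print(p,f)
c=cams[0];v=cv2.resize(c["color"],None,fx=2,fy=2); cv2.imwrite("pics/scene2.png",v[280:780,300:1100])
```

```text
low_c 0.57 [566. 399.  19.]
bent_c 0.74 [ 283. -268.   16.]
bent_c 0.55 [ 440. -251.   19.]
[566.16472437 401.80086409   6.44063289] 0.08761085241764921
```

View pics/scene2.png

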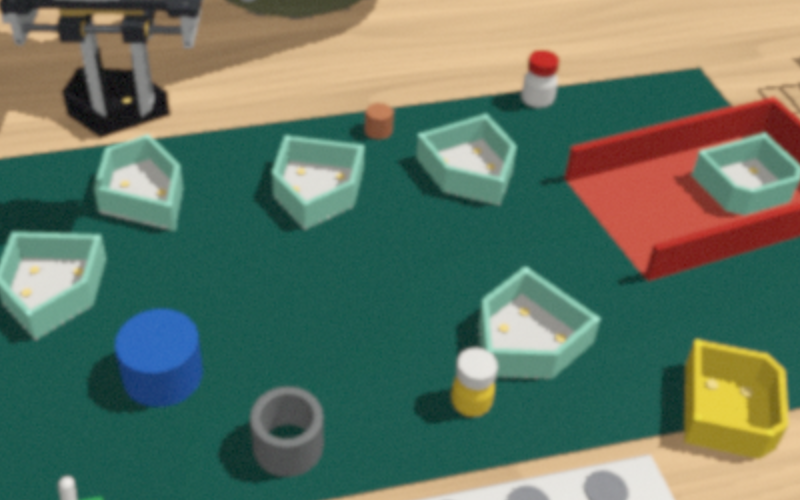

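Low sits flat in the bay at (745,175) and bent is untouched at (140,185), below the fingers in world terms. Next I'll lower the fingers into bent and spread them.

Emit:
send_rows([
  [[0, 0, -30], 0, 0.3],
  [[0, 0, -30], 0, 0.3],
  [[0, 0, -25], 0, 0.3],
  [[0, 0, -15], 0, 0.3],
  [[0, 0, -10], 0, 0.3],
  [[0, 0, 0], 0, 0.3],
  [[0, 0, 0], 0, 0.3],
])

```text
clock: 12.25
eef_pos: [445.9, -252.0, 111.3]
eef_rot: [-3.141, 0.001, 2.907]
wrist_force: [-0.6, -0.5, -0.3]
finger_gap: 33.3
finger_force: 0.0
```

Emit:
send_rows([
  [[0, 0, 0], 0, 0],
  [[0, 0, 0], 0, -0.3],
  [[0, 0, 0], 0, -0.3],
  [[0, 0, 0], 0, -0.3],
  [[0, 0, 0], 0, -0.3],
])

```text
clock: 12.75
eef_pos: [445.7, -252.3, 111.3]
eef_rot: [-3.141, 0.001, 2.906]
wrist_force: [-0.7, 1.1, 6.7]
finger_gap: 49.6
finger_force: 10.0
```

Emit:
send_rows([
  [[6, 3, 0], -3, -0.3],
  [[13, 7, 0], -6.5, -0.3],
  [[14, 7, 0], -6.5, -0.3],
  [[14, 7, 0], -6.5, -0.3],
  [[14, 7, 0], -6.5, -0.3],
  [[14, 8, 0], -6.5, -0.3],
  [[14, 8, 0], -6.5, -0.3],
  [[14, 8, 0], -6.5, -0.3],
  [[14, 8, 0], -6.5, -0.3],
  [[14, 7, 0], -7, -0.3],
  [[3, 2, 0], -6.5, -0.3],
  [[0, 0, 0], 0, -0.3],
])

```text
clock: 13.95
eef_pos: [580.1, -179.9, 111.0]
eef_rot: [3.141, 0.0, 1.709]
wrist_force: [2.1, 2.8, 3.8]
finger_gap: 49.4
finger_force: 10.0
```

Emit:
send_rows([
  [[4, 12, 0], 0, -0.3],
  [[5, 18, 0], 0, -0.3],
  [[5, 20, 0], 0, -0.3],
  [[0, 20, 0], 0, -0.3],
  [[0, 20, 0], 0, -0.3],
  [[0, 20, 0], 0, -0.3],
  [[0, 20, 0], 0, -0.3],
  [[0, 10, 0], 0, -0.3],
  [[0, 0, 0], 0, -0.3],
])

```text
clock: 14.85
eef_pos: [593.6, -38.7, 111.0]
eef_rot: [3.141, -0.001, 1.714]
wrist_force: [-0.7, 4.3, 6.8]
finger_gap: 49.6
finger_force: 10.0
```

Run:
```python
from h import *
print(read_state()["wrist_force"],read_state()["eef_pos"])
c=camera("scene"); v=cv2.resize(c["color"],None,fx=2,fy=2); cv2.imwrite("pics/scene3.png",v[280:780,380:1180])
```

```text
[-0.73256891  4.26866799  6.75668375] [593.56199619 -38.65660606 110.99818235]
```

View pics/scene3.png

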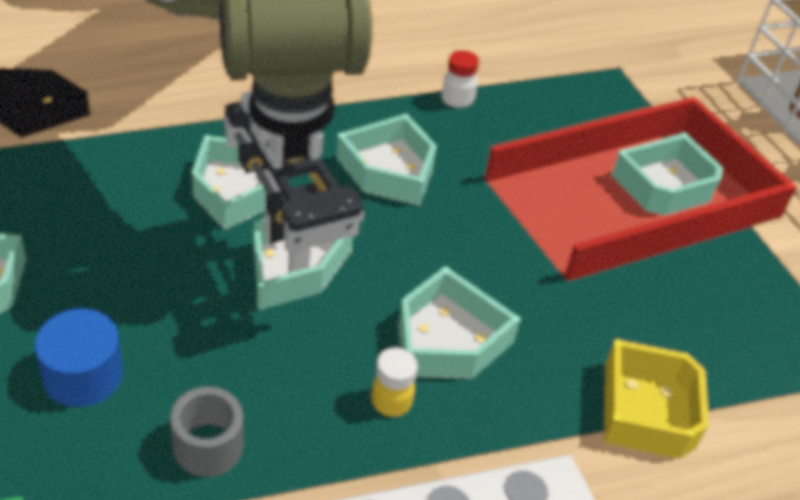

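Bent is held flat at (305,255) in the lane with gaps on both sides, so I'll carry on into the bay.

Emit:
send_rows([
  [[0, 10, 0], 0, -0.3],
  [[0, 20, 0], 0, -0.3],
  [[0, 20, 0], 0, -0.3],
  [[0, 20, 0], 0, -0.3],
  [[0, 20, 0], 0, -0.3],
  [[0, 20, 0], 0, -0.3],
  [[0, 20, 0], 0, -0.3],
  [[0, 20, 0], 0, -0.3],
  [[0, 20, 0], 0, -0.3],
  [[0, 10, 0], 0, -0.3],
  [[0, 0, 0], 0, -0.3],
])

```text
clock: 16.0
eef_pos: [593.5, 141.1, 111.0]
eef_rot: [3.141, -0.001, 1.713]
wrist_force: [-0.4, 4.6, 5.3]
finger_gap: 49.5
finger_force: 10.0
```

Emit:
send_rows([
  [[-1, 10, 0], 0, -0.3],
  [[-2, 20, 0], 0, -0.3],
  [[-3, 20, 0], 0, -0.3],
  [[-2, 20, 0], 0, -0.3],
  [[-2, 20, 0], 0, -0.3],
  [[-2, 20, 0], 0, -0.3],
  [[-2, 16, 0], 0, -0.3],
  [[-1, 10, 0], 0, -0.3],
  [[0, 5, 0], 0, -0.3],
  [[0, 0, 0], 0, -0.3],
  [[0, 0, 0], 0, -0.3],
])

```text
clock: 17.1
eef_pos: [578.5, 281.3, 111.0]
eef_rot: [3.141, -0.001, 1.712]
wrist_force: [-0.3, 3.3, 5.8]
finger_gap: 49.5
finger_force: 10.0
```

Emit:
send_rows([
  [[0, 0, 0], 0, 0.3],
  [[0, 0, 0], 0, 0.3],
  [[0, 0, 0], 0, 0.3],
  [[0, 0, 0], 0, 0.3],
  [[0, 0, 20], 0, 0.3],
  [[0, 0, 30], 0, 0.3],
  [[0, 0, 30], 0, 0.3],
  [[0, 0, 30], 0, 0.3],
  [[0, -40, 10], 0, 0.3],
  [[0, -40, 10], 0, 0.3],
  [[0, -40, 10], 0, 0.3],
])

```text
clock: 18.2
eef_pos: [578.1, 159.4, 250.8]
eef_rot: [-3.141, 0.0, 1.712]
wrist_force: [0.7, 0.1, 0.4]
finger_gap: 32.7
finger_force: 0.0
```

Emit:
send_rows([
  [[0, -40, 0], 0, 0.3],
  [[0, -40, 0], 0, 0.3],
  [[0, -40, 0], 0, 0.3],
  [[0, -40, 0], 0, 0.3],
  [[0, -40, 0], 0, 0.3],
  [[0, -40, 0], 0, 0.3],
  [[0, 0, 0], 0, 0.3],
])

```text
clock: 18.9
eef_pos: [578.1, -83.3, 250.3]
eef_rot: [-3.141, 0.0, 1.707]
wrist_force: [-0.2, 1.7, -0.2]
finger_gap: 33.1
finger_force: 0.0
```

Run:
```python
from fit import *
c=camera("top"); a=.1404; R=np.array([[np.cos(a),np.sin(a)],[-np.sin(a),np.cos(a)]]); b=np.array([568,350.9])
for n,S,g in (("low",L,(566,401)),("bent",B,(582,287))):
    for r in spot_point(n+"_c",c): print(n,round(r["confidence"],2),world(c,r["point"]).round())
    p,f=fit([c],S,g); print(p.round(2),round(f,3),(R@(place(S,p)-b).T).T.round().tolist())
c2=camera("scene"); v=cv2.resize(c["color"],None,fx=3,fy=3)[480:980,150:550]; w=cv2.resize(c2["color"],None,fx=2,fy=2)[300:800,780:1180]
cv2.imwrite("pics/end.png",np.hstack([v,w]))
```

```text
low 0.7 [562. 403.  16.]
low 0.66 [833. 239.  17.]
[556.87 390.44   3.38] 0.586 [[34.0, 89.0], [-28.0, 83.0], [-40.0, 67.0], [-34.0, 8.0], [-19.0, -5.0], [43.0, 1.0]]
bent 0.74 [ 281. -269.   20.]
bent 0.66 [584. 287.  17.]
bent 0.51 [ 783. -155.   22.]
[567.02 381.04   1.39] 0.548 [[41.0, -22.0], [43.0, 43.0], [2.0, 96.0], [-40.0, 71.0], [-42.0, 6.0]]
```

View pics/end.png

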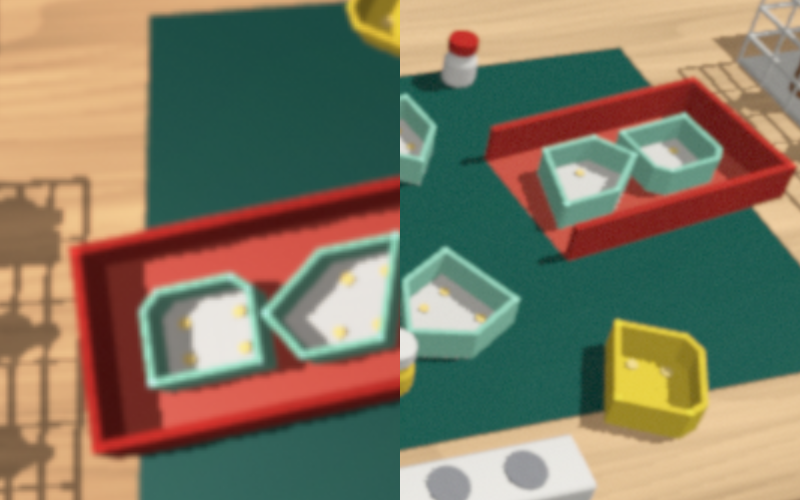

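Both shells lie flat in the bay. Bent's rear corner at (565,222) in the right-hand view is about 15 mm behind the mouth line, and low is deeper inside. I'm handing the job in.

```bash
python3 -c "
from cell import *
print(sign_off())"
```

```text
the job is handed in; nothing more can be done
None
```

I slid both rejects (the too-short and the bent shell) flat into the bay, well behind the mouth line. The good shells and bystanders look unmoved in the pictures, and I handed the job in at about 19 s; the hand-in returned no verdict.

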